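Carry a swollen phone cell on a flat lifter to the test cradle

ROBOT

A 6-joint arm with a two-finger parallel gripper is mounted at the origin on a cart in front of the work surface, level with it; the furniture and walls round the work are solid. World frame = base frame: x ahead of the robot, y to its left, z up, the work surface at z = 0. Lengths are in m, angles in rad, forces in N, time in s.
With the tool pointing down it reaches from about 0.25 to 0.775 m from the base axis. Payload 4 kg.
Tool frame: the origin (TCP) lies at the very end of the fingers, on their centre line; the grasp point (between the pads) lies 19 mm behind it (tcp_to_grasp is the distance from the TCP to the grasp point, in m); z points along the fingers, y is the line along which they close (so a half turn about z gives the same grasp; the last joint's range is limited). The gripper opens to 94 mm and grips with 3 to 60 N. Pads are 16 mm wide; open, the fingers measure 119 mm over their backs; the gripper's body (75 mm by 177 mm) begins 78 mm behind the grasp point.
Start: joints at [1.212, 0.087, 1.371, -0, 1.684, -0.103], TCP at [0.139, 0.532, 0.206] pointing down, gripper open.
Joint ranges: [-3.1, 3.1], [-0.76, 2.03], [0.27, 2.55], [-1.08, 4.22], [0.17, 2.65], [-2.57, 2.57]. Speed limits (rad/s): [2.79, 2.79, 3.14, 3.14, 3.14, 3.14].

INTERFACE

Orientations are given as [roll, pitch, yaw] about the fixed x, y, z axes, in that order (R = Rz(yaw) Ry(pitch) Rx(roll)).
In Python, from bench import * gives the robot as it stands.
- The arm moves only by the tool nudge_tcp, called after "Emit:" by a JSON object that holds its "api" and its "payload". Schema: {"type":"object","properties":{"rows":{"type":"array","items":{"type":"number"},"minItems":5,"maxItems":100},"only":{"type":"string"},"quiet":{"type":"boolean"},"lines":{"type":"string"}},"required":["rows"],"additionalProperties":false}. rows is one flat list of numbers that holds 1 to 20 rows one after another, with no inner brackets; each row has 5 numbers: the finger opening in m, then dx, dy, dz in m, then a turn about the tool's z in rad; each row shifts and turns the commanded pose from where the row before left it, along the tool's axes as they then stand; what a row does not reach is not made up. A row lasts 1/12 s, in which the tool goes at most 0.0417 m and 0.125 rad, less where a joint would pass 70% of its speed; a pose out of reach is approached as far as the arm can. The fingers move at their own pace and stop on an object; the grip force is fixed at half the most. Time passes only in rows, so rows that do not move let the fingers close. The tool returns the time, the measured TCP pose, the force, the opening and the grip force at its end. only (a regular expression) keeps the lines of the reply that match it, lines (a string "A,B") keeps lines A to B, and quiet returns only ok. Input that does not fit is refused with a message, and nothing moves.
- get_obs(): the state, without advancing time (a new reading comes with each control period).
- snapshot(name): name is "scene" or "top" or "wrist"; returns a dict with "color" (480x640x3 uint8, blue, green, red), "fx", "fy", "cx", "cy" (pixels), "k1" (the pictures are not rectified: a ray, as slopes to the right and down, at radius r is drawn at 1 + k1 r^2 times it, then the intrinsics apply), "extrinsics" (4x4, takes a point from world to camera coordinates). Camera axes: x right, y down, z forward; pixel columns grow to the right and rows downward; lengths in m; the calibration is good to about 2 mm. A picture is of the moment at which its call begins. There is no depth.
- close_job(): hands the job in; it is judged then, once.
The state is a dict: "time": time; "joint_positions": joint angles; "qvel": joint speeds; "joint_torque": joint torques, N m; "tool_pos": TCP position; "ee_rot": TCP orientation; "wrist_force": force on the tool from outside, world axes, zero at the start; "wrist_torque": the same for the moment, N m; "width": finger opening in m; "finger_force": force on a finger pad.
Only numpy, scipy, OpenCV 4.12 (cv2) and the standard library are available. Lean on these libraries where they do the work, as an engineer would, in place of code of your own. Each camera call takes 0.05 s, during which the arm holds its last target. There are 200 camera calls.

TASK

A swollen phone cell lies across the blade of the flat lifter. Take the lifter by its blue handle and carry the cell on it, level and without the gripper ever touching the cell, to the test cradle; lower the blade between the two rails so that the cell stays lying across both rails between the orange end lips, then draw the lifter out of the open front, stand it on its feet on the bench clear of the cradle and let go. Leave the red phone where it is.

Things in the scene. Friction and masses are not known exactly. Their poses are not given: they have to be found in the camera images.
- lifter: Flat lifter, loose, 0.28 kg, standing on two black cross feet 50 mm wide (x -46 and +46 mm). Origin: under the handle's middle at foot level; x towards the blade tip, z up. Blue handle, flat sides 22 mm apart (y), z 14 to 40 mm, free to grip over x -38 to +38 mm. Level steel blade 36 mm wide, 3 mm thick, top at z 37 mm, from x +52 to +145 mm, no lip.
- cell: Flat black phone cell 98x40x5 mm, 45 g, with a gold tab at one end. Origin: centre of its underside; x along its 98 mm length, z up. It starts lying crosswise on the blade, its centre 113 to 123 mm ahead of the lifter's origin.
- cradle: Test cradle, fixed; origin on the bench under the rails' middle; x from the open front to the grey meter housing (face at x +56 mm, top z 80, posts 92 mm). Base 12 mm high, x -43 to +102 mm, 150 mm wide. Two black rails along x, -35 to +35 mm, tops at z 65 mm, inner sides at y -28 and +28 mm: the slot between is open at the front, floor at z 12 mm.
- cradle_seat (a point): Middle between the rails at the height of their tops, 65 mm above the bench; axes as the cradle's. The seated cell's origin belongs here, its length along y. Orange end lips (inner faces y -62 and +62 mm) and back stops (x +32 to +38 mm, only at y beyond 38 mm either side) rise to 11 mm above this point.
- red_phone: Red phone 138x69x8 mm lying on the bench, a bystander; origin under its centre.
Not all that is in view belongs to the job. There is more than one size of the cell; the job needs the largest.

How it is judged:
On the way:
1. the cell is lifted on the lifter, at least 12 mm above where it started (height (world z) of cell above 0.049 m and contact force between lifter and cell above 0.1 N and height (world z) of lifter above 0.01 m), for 0.2 s.
At the end, for the whole second after the job is handed in: The cell lies at rest, flat on both rails between the end lips, its centre within 15 mm of the middle of the seat along and across and its length within 0.25 rad of crosswise; the lifter stands at rest on its feet on the bench, upright, touching neither cell nor cradle (x of cell in the frame of cradle_seat between -0.015 and 0.015 m and y of cell in the frame of cradle_seat between -0.015 and 0.015 m and z of cell in the frame of cradle_seat between -0.003 and 0.003 m and angle between the x axis of cell and the y axis of cradle_seat, either way round below 0.25 rad and angle between cell's own z axis and vertical below 0.06 rad and contact force between cell and cradle above 0.1 N and contact force between cell and lifter below 0.01 N and linear speed of each of cell, lifter below 0.01 m/s and height (world z) of lifter between -0.005 and 0.005 m and angle between lifter's own z axis and vertical below 0.08 rad and contact force between lifter and cradle below 0.01 N).
It fails at once if the gripper touches the cell (contact force between the fingers and cell above 0.3 N).
It fails at once if the cell is tilted by more than 0.3 rad (angle between cell's own z axis and vertical above 0.3 rad).
It fails at once if the cell falls off towards the bench (height (world z) of cell below 0.025 m).
It fails at once if the red phone is moved by more than 25 mm (distance of red_phone from where it was at the start of the episode above 0.025 m).
It also fails if it takes over 53 s, if anything falls off the work surface, if the arm or the gripper's body presses on something with over 40 N, if the wrist force passes 120 N, or if a joint passes its speed limit or range.

## Working session

There is one attempt and no reset: what is moved stays moved. The work goes in short steps, Python scripts to look and compute and a tool call to move; the robot and the scene stay as the last step left them, time stands still between calls to the robot, and variables do not carry over. Pictures are saved under pics/ and viewed, at most 10 in all, crops included, and the job is handed in when it is done.

```bash
ls; mkdir -p pics; cat > h.py <<'E'
from bench import *
import numpy as np, cv2
def snap(n,f=None):
    s=snapshot(n)
    if f: cv2.imwrite('pics/'+f,s['color'])
    return s
def ray(s,u,v):
    K=np.array([[s['fx'],0,s['cx']],[0,s['fy'],s['cy']],[0,0,1.]])
    x,y=cv2.undistortPoints(np.array([[[u,v]]],float),K,np.array([s['k1'],0,0,0.]) )[0,0]
    E=np.array(s['extrinsics']);R=E[:3,:3];t=E[:3,3]
    return -R.T@t, R.T@np.array([x,y,1.])
def pt(s,u,v,z):
    o,d=ray(s,u,v); return o+d*(z-o[2])/d[2]
def proj(s,p):
    E=np.array(s['extrinsics']);c=E[:3,:3]@np.array(p)+E[:3,3];x,y=c[:2]/c[2];k=1+s['k1']*(x*x+y*y)
    return s['fx']*x*k+s['cx'],s['fy']*y*k+s['cy']
E
python3 - <<'E'
from h import *
import pickle
d={n:snap(n,n+'0.png') for n in('top','scene')}
pickle.dump(d,open('d0.pkl','wb'))
o=get_obs();print({k:np.round(v,3) for k,v in o.items()})
for n in d: print(n,[d[n][k] for k in('fx','cx','cy','k1')],np.round(d[n]['extrinsics'],3).tolist())
E
```

```text
pics
{'time': np.float64(0.1), 'joint_positions': array([ 1.212,  0.088,  1.372, -0.   ,  1.684, -0.103]), 'qvel': array([ 0.001, -0.003, -0.003,  0.   ,  0.002, -0.   ]), 'joint_torque': array([ 2.0000e-03, -3.4125e+01, -3.0330e+01,  7.2000e-02,  3.0000e-02,
       -0.0000e+00]), 'tool_pos': array([0.139, 0.532, 0.204]), 'ee_rot': array([-3.14 , -0.   ,  2.886]), 'wrist_force': array([ 0.013,  1.176, -0.726]), 'wrist_torque': array([-0.025,  0.017,  0.047]), 'finger_force': np.float64(0.0), 'width': np.float64(0.094)}
top [538.2852958752127, 316.058408714985, 232.60462826345977, 0.019376894957816384] [[0.003, -1.0, 0.009, -0.244], [-0.997, -0.003, -0.072, 0.524], [0.072, -0.009, -0.997, 1.282], [0.0, 0.0, 0.0, 1.0]]
scene [550.4629455063183, 320.6770022743133, 242.84182396859111, -0.02345531038074315] [[-0.472, -0.882, -0.021, 0.044], [-0.424, 0.248, -0.871, 0.36], [0.773, -0.402, -0.491, 0.921], [0.0, 0.0, 0.0, 1.0]]
```

View pics/top0.png

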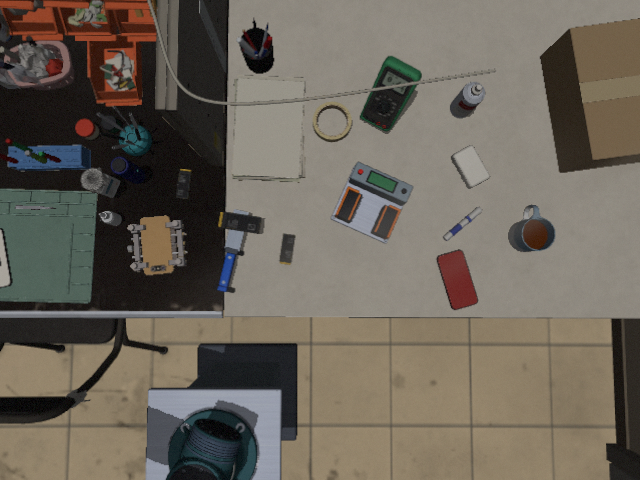

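View pics/scene0.png

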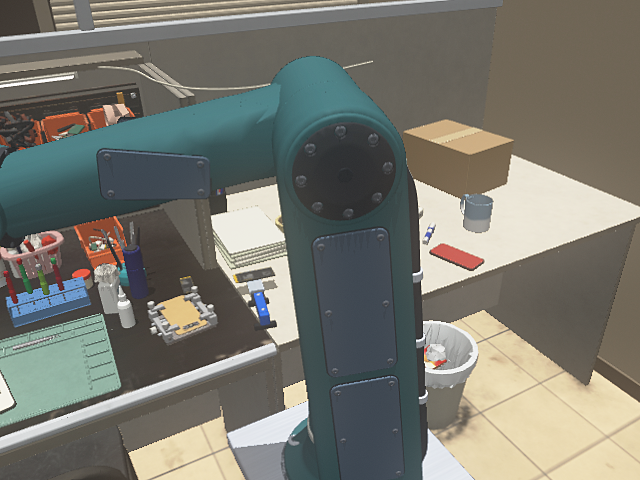

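Candidates: black cells A (241,222) on the blade, B (288,248) loose and small, C (184,184) small on the dark side. A is the longest and lies across the lifter, so I choose A. The cradle is at (370,205), the red phone at (457,280) and the blue handle at (228,270). The arm hides the cradle in the scene view.

```bash
python3 - <<'E'
from h import *
import pickle
d=pickle.load(open('d0.pkl','rb'));s=d['top'];im=s['color']
def blobs(img,m,nm,box,z,amin=15):
    x0,y0,x1,y1=box;q=np.zeros_like(m);q[y0:y1,x0:x1]=m[y0:y1,x0:x1]
    for c in cv2.findContours(q,cv2.RETR_EXTERNAL,cv2.CHAIN_APPROX_NONE)[0]:
        if cv2.contourArea(c)<amin: continue
        r=cv2.minAreaRect(c);b=cv2.boxPoints(r)
        w=np.array([pt(s,*p,z) for p in b])
        print(nm,np.round(r[0],1),'w',np.round(pt(s,*r[0],z)[:2],4),'sides',np.round([np.linalg.norm(w[0]-w[1]),np.linalg.norm(w[1]-w[2])],3),'dirs',np.round([np.arctan2(*(w[1]-w[0])[1::-1]),np.arctan2(*(w[2]-w[1])[1::-1])],3))
hsv=cv2.cvtColor(im,cv2.COLOR_BGR2HSV)
blobs(im,cv2.inRange(hsv,(105,140,60),(125,255,255)),'handle',(205,235,260,310),.040)
blobs(im,cv2.inRange(hsv,(0,0,0),(180,120,70)),'cellA',(226,200,275,240),.042)
blobs(im,cv2.inRange(hsv,(0,0,0),(180,120,70)),'cellB',(275,230,305,270),.005)
blobs(im,cv2.inRange(hsv,(0,0,0),(180,120,70)),'rails',(330,180,410,245),.065)
blobs(im,cv2.inRange(hsv,(3,120,120),(20,255,255)),'lips',(325,180,415,250),.076,8)
blobs(im,cv2.inRange(hsv,(40,60,60),(80,255,255)),'lcd',(350,165,410,200),.08,8)
c1=cv2.resize(im[195:300,195:305],None,fx=3.6,fy=5.5,interpolation=2)
c1=cv2.resize(im[195:300,195:300],(400,400),interpolation=cv2.INTER_CUBIC)
c2=cv2.resize(im[150:255,320:425],(400,400),interpolation=cv2.INTER_CUBIC)
cv2.imwrite('pics/crop.png',np.hstack([c1,c2]))
E
```

```text
handle [225.9 271.7] w [ 0.4298 -0.0298] sides [0.091 0.022] dirs [-0.23  -1.813]
cellA [242.8 222.4] w [ 0.5468 -0.0684] sides [0.04  0.086] dirs [-0.126 -1.71 ]
cellB [286.8 247.9] w [ 0.4881 -0.1716] sides [0.067 0.027] dirs [-0.134 -1.71 ]
rails [383.6 221.7] w [ 0.5475 -0.4004] sides [0.072 0.036] dirs [-0.415 -1.983]
rails [349.2 206.1] w [ 0.5839 -0.3199] sides [0.074 0.035] dirs [-0.461 -2.035]
rails [381.4 181.6] w [ 0.6421 -0.3959] sides [0.029 0.07 ] dirs [-0.404 -1.977]
rails [376.3 191.9] w [ 0.6178 -0.3837] sides [0.011 0.14 ] dirs [-0.416 -1.99 ]
lips [380.5 218.5] w [ 0.5538 -0.3918] sides [0.064 0.004] dirs [-0.421 -1.989]
lips [389.2 220.7] w [ 0.5487 -0.4119] sides [0.07  0.027] dirs [-0.398 -1.966]
lips [353.8 206.9] w [ 0.5808 -0.3297] sides [0.063 0.004] dirs [-0.417 -1.989]
lips [343.6 199.3] w [ 0.5985 -0.3062] sides [0.075 0.025] dirs [-0.757 -2.336]
lcd [381.4 181.3] w [ 0.6403 -0.3938] sides [0.025 0.064] dirs [-0.418 -1.99 ]
```

View pics/crop.png

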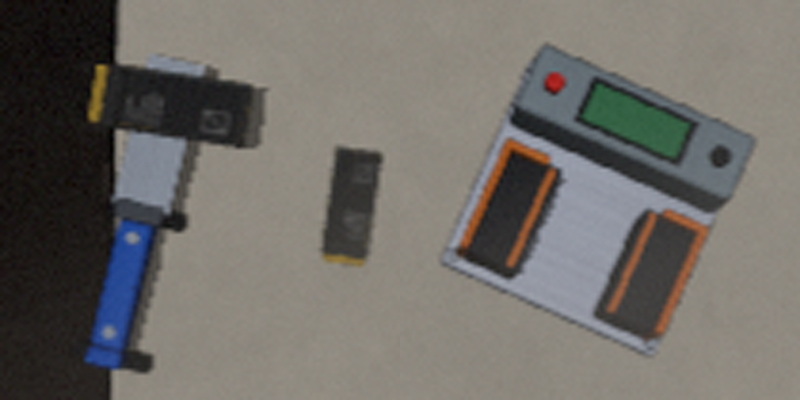

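The crop confirms it: the largest cell, with the gold tab at its left end, lies across the lifter's blade. The cradle opens toward the robot, with a heading of about -0.41. Next I move above the handle for a wrist view.

Emit:
{"api": "nudge_tcp", "payload": {"rows": [0.094, -0.0212, -0.0235, 0, 0, 0.094, -0.0212, -0.0235, 0, 0, 0.094, -0.0212, -0.0235, 0, 0, 0.094, -0.0212, -0.0235, 0, 0, 0.094, -0.0212, -0.0235, 0, 0, 0.094, -0.0212, -0.0235, 0, 0, 0.094, -0.0212, -0.0235, 0, 0, 0.094, -0.0212, -0.0235, 0, 0, 0.094, -0.0212, -0.0235, 0, 0, 0.094, -0.0212, -0.0235, 0, 0, 0.094, -0.0212, -0.0235, 0, 0, 0.094, -0.0212, -0.0235, 0, 0, 0.094, -0.0212, -0.0235, 0, 0, 0.094, -0.0212, -0.0235, 0, 0, 0.094, -0.0212, -0.0235, 0, 0, 0.094, -0.0212, -0.0235, 0, 0, 0.094, -0.0212, -0.0235, 0, 0, 0.094, -0.0212, -0.0235, 0, 0, 0.094, -0.0212, -0.0235, 0, 0, 0.094, -0.0212, -0.0235, 0, 0]}}

```text
time: 1.77
tool_pos: [0.4306, -0.0314, 0.205]
ee_rot: [3.141, -0.001, 2.885]
wrist_force: [0.3, 0.5, 0.2]
width: 0.0938
finger_force: 0.0
```

Emit:
{"api": "nudge_tcp", "payload": {"rows": [0.094, 0, 0, 0, 0, 0.094, 0, 0, 0, 0, 0.094, 0, 0, 0, 0]}}

```text
time: 2.02
tool_pos: [0.43, -0.0294, 0.205]
ee_rot: [3.141, -0.001, 2.886]
wrist_force: [0.4, 1.3, -0.7]
width: 0.0943
finger_force: 0.0
```

```bash
python3 - <<'E'
from h import *
import pickle
s=snap('wrist','w1.png');pickle.dump(s,open('w1.pkl','wb'))
o=get_obs();print(o['tool_pos'],o['ee_rot'])
E
```

```text
[ 0.42993542 -0.02902083  0.20522711] [ 3.14106019e+00 -8.40213939e-04  2.88666321e+00]
```

View pics/w1.png

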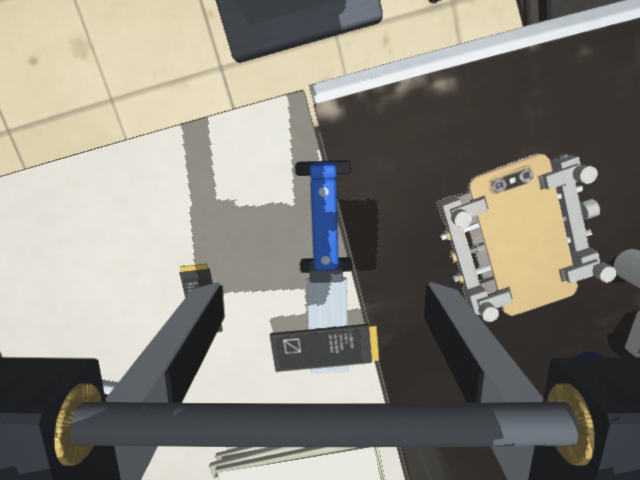

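The wrist view shows the blue handle from (323,165) to (325,270), the black feet at (323,167) and (326,265), and the cell from (273,348) to (378,343) with its gold tab on the right. I'll measure these on their planes.

```bash
cat > m.py <<'E'
from h import *
def rect(s,m,z,nm,box,amin=60):
    x0,y0,x1,y1=box;q=np.zeros_like(m);q[y0:y1,x0:x1]=m[y0:y1,x0:x1]
    q=cv2.morphologyEx(q,cv2.MORPH_CLOSE,np.ones((5,5)))
    c=max(cv2.findContours(q,cv2.RETR_EXTERNAL,cv2.CHAIN_APPROX_NONE)[0],key=cv2.contourArea)[:,0]
    w=np.array([pt(s,*p,z)[:2] for p in c]);r=cv2.minAreaRect((w*1000).astype(np.float32))
    b=cv2.boxPoints(r);e=[b[1]-b[0],b[2]-b[1]];e=max(e,key=np.linalg.norm)
    print(nm,'px',c.min(0),c.max(0),'centre mm',np.round(r[0],1),'size',np.round(r[1],1),'long dir',round(float(np.arctan2(e[1],e[0])),3))
    return r
E
python3 - <<'E'
from m import *
import pickle
s=pickle.load(open('w1.pkl','rb'));im=s['color'];hsv=cv2.cvtColor(im,cv2.COLOR_BGR2HSV)
rect(s,cv2.inRange(hsv,(105,120,50),(125,255,255)),.040,'handle',(295,150,355,285))
dark=cv2.inRange(hsv,(0,0,0),(180,110,85));gold=cv2.inRange(hsv,(18,120,120),(32,255,255))
g=gold.copy()
rect(s,gold,.042,'tab',(360,315,390,370))
rect(s,dark,.042,'celldark',(265,318,372,380))
rect(s,cv2.inRange(hsv,(90,15,150),(125,90,255)),.037,'blade',(300,276,360,330))
E
```

```text
handle px [309 162] [338 270] centre mm [427.9 -27.7] size [22.2 93.7] long dir -0.226
tab px [369 326] [378 360] centre mm [553.1 -13.2] size [ 6.9 35.7] long dir -0.145
celldark px [271 318] [371 370] centre mm [542.4 -59.1] size [92.9 45. ] long dir 1.426
blade px [307 279] [346 328] centre mm [506.3 -45.9] size [35.4 47.3] long dir -0.224
```

Emit:
{"api": "nudge_tcp", "payload": {"rows": [0.094, -0.0062, 0.0003, 0, -0.0075, 0.094, -0.0062, 0.0003, 0.01, -0.0075, 0.094, -0.0061, 0.0003, 0.015, -0.0075, 0.094, -0.0061, 0.0004, 0.015, -0.0075, 0.094, 0, 0, 0.02, 0, 0.094, 0, 0, 0.02, 0, 0.094, 0, 0, 0.02, 0, 0.094, 0, 0, 0.02, 0, 0.094, 0, 0, 0.02, 0, 0.094, 0, 0, 0.015, 0, 0.094, 0, 0, 0.01, 0, 0.094, 0, 0, 0.008, 0, 0.094, 0, 0, 0.006, 0, 0.094, 0, 0, 0.006, 0, 0.094, 0, 0, 0.006, 0, 0.094, 0, 0, 0, 0, 0.094, 0, 0, 0, 0, 0.094, 0, 0, 0, 0]}}

```text
time: 3.57
tool_pos: [0.4552, -0.0347, 0.015]
ee_rot: [3.141, 0.001, 2.916]
wrist_force: [-0.7, 0.2, 0.4]
width: 0.0942
finger_force: 0.0
```

```bash
python3 - <<'E'
from h import *
snap('wrist','w2.png')
E
```

```text
(no output)
```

View pics/w2.png

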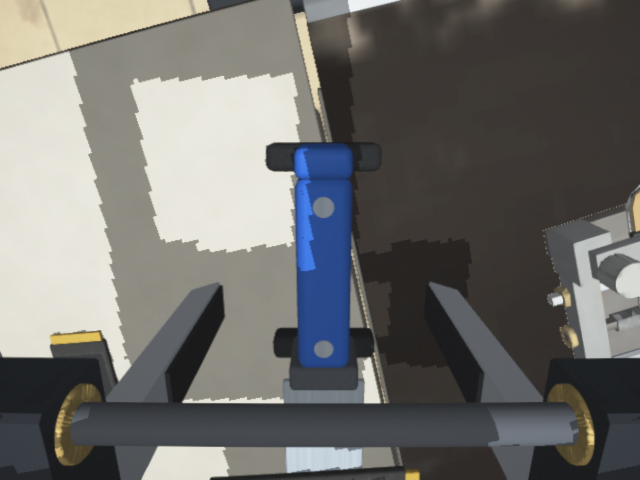

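The handle runs from row 145 to 365, centred at column 324 between the fingertips at columns 222 and 428, so the alignment is good. I lower 7 mm and close.

Emit:
{"api": "nudge_tcp", "payload": {"rows": [0.094, 0, 0, 0.0035, 0, 0.094, 0, 0, 0.0035, 0, 0.094, 0, 0, 0, 0, 0.06, 0, 0, 0, 0, 0.04, 0, 0, 0, 0, 0.03, 0, 0, 0, 0, 0.025, 0, 0, 0, 0, 0.02, 0, 0, 0, 0, 0.016, 0, 0, 0, 0, 0.01, 0, 0, 0, 0, 0.01, 0, 0, 0, 0, 0.01, 0, 0, 0, 0, 0.01, 0, 0, 0, 0, 0.01, 0, 0, 0, 0, 0.01, 0, 0, 0, 0, 0.01, 0, 0, 0, 0]}}

```text
time: 4.95
tool_pos: [0.4546, -0.0346, 0.0075]
ee_rot: [-3.142, 0.0, 2.916]
wrist_force: [-0.3, -0.8, -0.6]
width: 0.022
finger_force: 30.0
```

Emit:
{"api": "nudge_tcp", "payload": {"rows": [0.01, 0, 0, -0.001, 0, 0.01, 0, 0, -0.002, 0, 0.01, 0, 0, -0.003, 0, 0.01, 0, 0, -0.004, 0, 0.01, 0, 0, -0.004, 0, 0.01, 0, 0, -0.004, 0, 0.01, 0, 0, -0.004, 0, 0.01, 0, 0, -0.004, 0, 0.01, 0, 0, -0.004, 0, 0.01, 0, 0, -0.004, 0, 0.01, 0, 0, -0.004, 0, 0.01, 0, 0, -0.004, 0, 0.01, 0, 0, -0.004, 0, 0.01, 0, 0, -0.004, 0, 0.01, 0, 0, -0.003, 0, 0.01, 0, 0, -0.002, 0, 0.01, 0, 0, -0.001, 0, 0.01, 0, 0, 0, 0, 0.01, 0, 0, 0, 0]}}

```text
time: 6.53
tool_pos: [0.4545, -0.0345, 0.0633]
ee_rot: [3.141, -0.0, 2.916]
wrist_force: [0.3, 0.2, -3.8]
width: 0.0216
finger_force: 30.0
```

```bash
python3 - <<'E'
from m import *
import pickle
o=get_obs();print(o['wrist_torque'],o['wrist_force'])
t=snap('top');w=snap('wrist','w3.png');pickle.dump((t,w,o),open('d3.pkl','wb'))
cv2.imwrite('pics/c3.png',np.hstack([cv2.resize(t['color'][170:290,190:290],(400,480),interpolation=2),cv2.resize(w['color'],(400,300))[:, :] if 0 else cv2.copyMakeBorder(cv2.resize(w['color'],(400,300)),0,180,0,0,0)]))
E
```

```text
[ 0.02250485  0.06395399 -0.04349175] [ 0.30597394  0.24920151 -3.79690945]
```

View pics/c3.png

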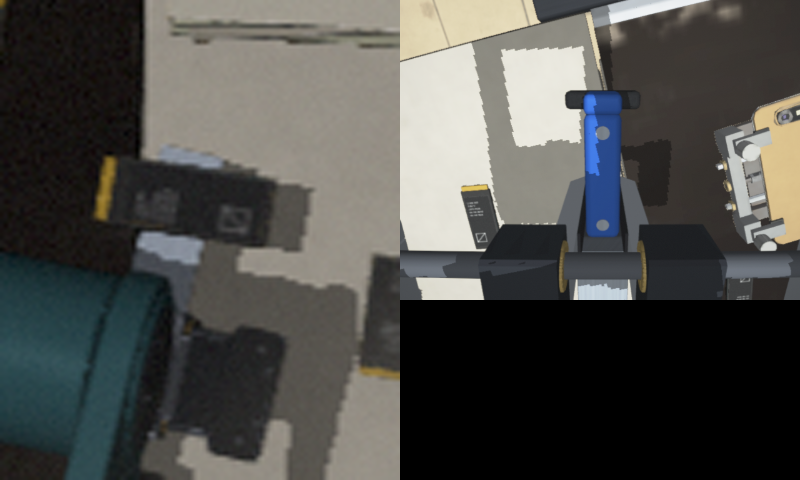

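The lifter is held and lifted about 56 mm with the cell on the blade. The gold tab is at the left at (104,188) in the crop, and the handle is straight in the wrist view. Now I check level and cell position, and refine the cradle position.

```bash
python3 - <<'E'
from m import *
import pickle
t,w,o=pickle.load(open('d3.pkl','rb'));h=.0558
H=lambda s:cv2.cvtColor(s['color'],cv2.COLOR_BGR2HSV)
hw=H(w);rect(w,cv2.inRange(hw,(105,120,50),(125,255,255)),.040+h,'handle',(280,120,370,395))
ht=H(t)
rect(t,cv2.inRange(ht,(15,100,90),(35,255,255)),.042+h,'tab',(205,200,225,235),5)
dk=cv2.inRange(ht,(0,0,0),(180,120,70))|cv2.inRange(ht,(15,100,90),(35,255,255))
rect(t,dk,.042+h,'cell',(227,205,259,235));rect(t,dk,.042+h,'cellall',(214,205,259,235))
# cradle: lip/back-stop orange extents
org=cv2.inRange(ht,(3,120,120),(20,255,255))
for n,b in(('L',(325,180,365,235)),('R',(368,195,415,250))): rect(t,org,.076,'orange'+n,b)
rect(t,cv2.inRange(ht,(40,60,60),(80,255,255)),.080,'lcd',(350,165,410,200))
s=t;c=np.argwhere(org[180:250,325:415])+[180,325]
P=np.array([pt(s,x,y,.076)[:2] for y,x in c])*1000
a=-.416;u=np.array([np.cos(a),np.sin(a)]);v=np.array([-u[1],u[0]])
print('orange along',np.percentile(P@u,[0,1,50,99,100]),'across',np.percentile(P@v,[0,1,50,99,100]))
m=(P@v).min()/2+(P@v).max()/2; print('mid across',m,'halfspan',(P@v).max()-m)
# rails inner orange strips at z .065 (inner sides +-28)
E
```

```text
handle px [293 146] [355 378] centre mm [428.  -27.6] size [21.6 91.4] long dir -0.227
tab px [214 209] [218 224] centre mm [554.8 -14.5] size [ 6.7 34.8] long dir -0.18
cell px [227 210] [258 231] centre mm [545.4 -73.3] size [74.  41.3] long dir 1.441
cellall px [214 205] [258 234] centre mm [548.6 -59.9] size [ 66.3 100. ] long dir -1.56
orangeL px [336 187] [360 219] centre mm [ 590.3 -317.3] size [34.8 71.2] long dir -0.41
orangeR px [375 205] [400 237] centre mm [ 550.1 -407.6] size [36.1 70.8] long dir -0.413
lcd px [367 172] [395 191] centre mm [ 640.3 -393.9] size [63.8 24.8] long dir 1.152
orange along [632.47180077 633.12457421 672.36592868 703.31606998 703.78293077] across [-168.57491713 -168.12123495  -68.96017513  -34.62137144  -34.46684807]
mid across -101.52088259592044 halfspan 67.05403452954135
```

Handle length and width still match at the raised height, so the lifter is level. Cell relative to TCP: 96 mm ahead, 3.6 mm right, skewed 0.08. Cradle seat: about (0.569,-0.362), heading -0.413. Now I turn, then travel gently.

Emit:
{"api": "nudge_tcp", "payload": {"rows": [0.01, 0, 0, -0.001, 0.004, 0.01, 0, 0, -0.001, 0.008, 0.01, 0, 0, -0.001, 0.012, 0.01, 0, 0, -0.001, 0.014, 0.01, 0, 0, 0, 0.014, 0.01, 0, 0, 0, 0.014, 0.01, 0, 0, 0, 0.014, 0.01, 0, 0, 0, 0.014, 0.01, 0, 0, 0, 0.014, 0.01, 0, 0, 0, 0.014, 0.01, 0, 0, 0, 0.014, 0.01, 0, 0, 0, 0.014, 0.01, 0, 0, 0, 0.014, 0.01, 0, 0, 0, 0.014, 0.01, 0, 0, 0, 0.014, 0.01, 0, 0, 0, 0.012, 0.01, 0, 0, 0, 0.008, 0.01, 0, 0, 0, 0.004, 0.01, 0, 0, 0, 0, 0.01, 0, 0, 0, 0]}}

```text
time: 8.3
tool_pos: [0.4546, -0.0345, 0.0675]
ee_rot: [3.141, -0.0, 2.7]
wrist_force: [0.1, -0.2, -3.6]
width: 0.0216
finger_force: 30.0
```

Emit:
{"api": "nudge_tcp", "payload": {"rows": [0.01, -0.001, -0.0017, 0, 0, 0.01, -0.002, -0.0034, 0, 0, 0.01, -0.003, -0.0052, 0, 0, 0.01, -0.0041, -0.0069, 0, 0, 0.01, -0.0051, -0.0086, 0, 0, 0.01, -0.0051, -0.0086, 0, 0, 0.01, -0.0051, -0.0086, 0, 0, 0.01, -0.0051, -0.0086, 0, 0, 0.01, -0.0051, -0.0086, 0, 0, 0.01, -0.0051, -0.0086, 0, 0, 0.01, -0.0051, -0.0086, 0, 0, 0.01, -0.0051, -0.0086, 0, 0, 0.01, -0.0051, -0.0086, 0, 0, 0.01, -0.0051, -0.0086, 0, 0, 0.01, -0.0051, -0.0086, 0, 0, 0.01, -0.0041, -0.0069, 0, 0, 0.01, -0.003, -0.0052, 0, 0, 0.01, -0.002, -0.0034, 0, 0, 0.01, -0.001, -0.0017, 0, 0, 0.01, 0, 0, 0, 0]}}

```text
time: 9.97
tool_pos: [0.4685, -0.184, 0.0674]
ee_rot: [3.141, -0.0, 2.7]
wrist_force: [-0.1, 0.2, -3.0]
width: 0.0218
finger_force: 30.0
```

Emit:
{"api": "nudge_tcp", "payload": {"rows": [0.01, -0.001, -0.0017, 0, 0, 0.01, -0.0021, -0.0034, 0, 0, 0.01, -0.0031, -0.0052, 0, 0, 0.01, -0.0042, -0.0069, 0, 0, 0.01, -0.0049, -0.0081, 0, 0, 0.01, -0.0049, -0.0081, 0, 0, 0.01, -0.0049, -0.0081, 0, 0, 0.01, -0.0049, -0.0081, 0, 0, 0.01, -0.0049, -0.0081, 0, 0, 0.01, -0.0049, -0.0081, 0, 0, 0.01, -0.0049, -0.0081, 0, 0, 0.01, -0.0049, -0.0081, 0, 0, 0.01, -0.0049, -0.0081, 0, 0, 0.01, -0.0049, -0.0081, 0, 0, 0.01, -0.0042, -0.0069, 0, 0, 0.01, -0.0031, -0.0052, 0, 0, 0.01, -0.0021, -0.0034, 0, 0, 0.01, -0.001, -0.0017, 0, 0, 0.01, 0, 0, 0, 0, 0.01, 0, 0, 0, 0]}}

```text
time: 11.63
tool_pos: [0.4822, -0.3177, 0.0674]
ee_rot: [3.141, -0.0, 2.7]
wrist_force: [-0.2, -0.5, -3.9]
width: 0.0219
finger_force: 30.0
```

```bash
python3 - <<'E'
from m import *
import pickle
o=get_obs();t=snap('top');w=snap('wrist');c=snap('scene');pickle.dump((t,w,c,o),open('d4.pkl','wb'))
cv2.imwrite('pics/c4.png',np.hstack([cv2.resize(t['color'][150:255,320:425],(400,400),interpolation=2),cv2.resize(w['color'],(400,400))]))
E
```

```text
(no output)
```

View pics/c4.png

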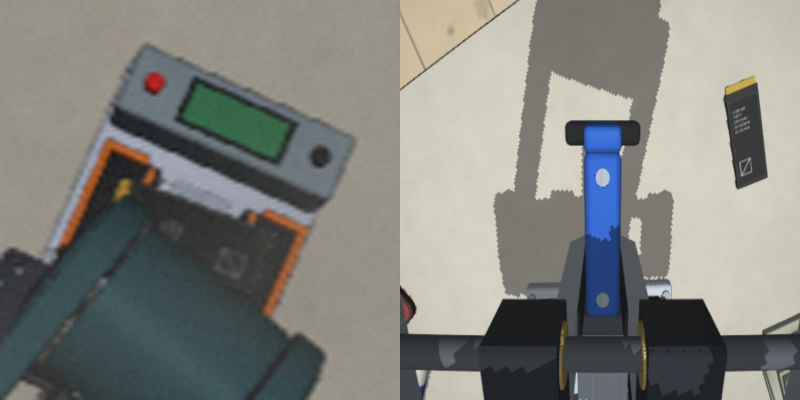

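The cell sits over the rails with its gold tab at crop (124,188). Its far edge runs from about (130,185) to (280,240), inside the orange lips. I'll check these numerically.

```bash
python3 - <<'E'
from m import *
import pickle
t,w,c,o=pickle.load(open('d4.pkl','rb'))
ht=cv2.cvtColor(t['color'],cv2.COLOR_BGR2HSV)
seat=np.array([568.7,-361.8]);a=-.413;u=np.array([np.cos(a),np.sin(a)]);v=np.array([-u[1],u[0]])
def cr(p): d=p[:2]*1000-seat; return np.round([d@u,d@v],1)
g=cv2.inRange(ht,(20,90,70),(35,255,255));ys,xs=np.nonzero(g[190:215,340:362]);ys+=190;xs+=340
print(len(xs),[tuple(p) for p in np.c_[xs,ys]][:20])
for x,y in zip(xs,ys): print((x,y),cr(pt(t,x,y,.102)),end=' ')
print()
# far edge of the cell over the light base, between columns 358..380: top dark->bright transitions
gray=cv2.cvtColor(t['color'],cv2.COLOR_BGR2GRAY)
for x in range(361,383,3): print(x,gray[190:212,x].tolist())
E
```

```text
20 [(np.int64(351), np.int64(197)), (np.int64(352), np.int64(197)), (np.int64(353), np.int64(197)), (np.int64(354), np.int64(197)), (np.int64(351), np.int64(198)), (np.int64(352), np.int64(198)), (np.int64(353), np.int64(198)), (np.int64(354), np.int64(198)), (np.int64(351), np.int64(199)), (np.int64(352), np.int64(199)), (np.int64(353), np.int64(199)), (np.int64(350), np.int64(200)), (np.int64(351), np.int64(200)), (np.int64(352), np.int64(200)), (np.int64(353), np.int64(200)), (np.int64(350), np.int64(201)), (np.int64(351), np.int64(201)), (np.int64(352), np.int64(201)), (np.int64(350), np.int64(202)), (np.int64(351), np.int64(202))]
(np.int64(351), np.int64(197)) [12.7 49.7] (np.int64(352), np.int64(197)) [13.6 47.6] (np.int64(353), np.int64(197)) [14.5 45.5] (np.int64(354), np.int64(197)) [15.5 43.4] (np.int64(351), np.int64(198)) [10.6 48.8] (np.int64(352), np.int64(198)) [11.5 46.7] (np.int64(353), np.int64(198)) [12.4 44.6] (np.int64(354), np.int64(198)) [13.4 42.5] (np.int64(351), np.int64(199)) [ 8.5 47.8] (np.int64(352), np.int64(199)) [ 9.4 45.8] (np.int64(353), np.int64(1
[... 524 characters left out ...]
4, 163, 162, 161, 156, 143, 151, 104, 53, 44, 46, 47, 43, 45, 52, 62, 65, 69, 61]
367 [58, 145, 163, 165, 166, 162, 161, 145, 141, 138, 137, 97, 58, 47, 49, 48, 45, 46, 51, 68, 74, 62]
370 [45, 43, 105, 158, 162, 168, 163, 162, 143, 143, 138, 138, 127, 67, 47, 48, 54, 47, 49, 51, 49, 52]
373 [43, 44, 47, 58, 157, 161, 164, 162, 159, 160, 133, 137, 135, 128, 68, 52, 47, 50, 49, 52, 52, 50]
376 [51, 48, 44, 42, 61, 145, 160, 163, 164, 161, 159, 136, 144, 140, 139, 78, 53, 52, 53, 50, 52, 49]
379 [93, 53, 47, 46, 46, 47, 107, 157, 161, 165, 161, 159, 145, 142, 135, 140, 77, 54, 55, 53, 53, 56]
382 [110, 99, 59, 47, 48, 46, 50, 64, 153, 156, 163, 162, 158, 156, 156, 157, 136, 76, 58, 54, 55, 55]
```

Cell centre relative to seat: about x -1.5 mm, y 0. That is well placed, so I lower slowly.

Emit:
{"api": "nudge_tcp", "payload": {"rows": [0.01, 0, 0, 0.001, 0, 0.01, 0, 0, 0.002, 0, 0.01, 0, 0, 0.003, 0, 0.01, 0, 0, 0.003, 0, 0.01, 0, 0, 0.003, 0, 0.01, 0, 0, 0.003, 0, 0.01, 0, 0, 0.003, 0, 0.01, 0, 0, 0.003, 0, 0.01, 0, 0, 0.002, 0, 0.01, 0, 0, 0.002, 0, 0.01, 0, 0, 0.001, 0, 0.01, 0, 0, 0.001, 0, 0.01, 0, 0, 0.001, 0, 0.01, 0, 0, 0.001, 0, 0.01, 0, 0, 0.001, 0, 0.01, 0, 0, 0.001, 0, 0.01, 0, 0, 0.001, 0, 0.01, 0, 0, 0.001, 0, 0.01, 0, 0, 0.001, 0, 0.01, 0, 0, 0.001, 0]}}

```text
time: 13.45
tool_pos: [0.4824, -0.318, 0.0326]
ee_rot: [3.142, 0.0, 2.7]
wrist_force: [0.3, -0.2, -3.0]
width: 0.0219
finger_force: 30.0
```

Emit:
{"api": "nudge_tcp", "payload": {"rows": [0.01, 0, 0, 0.001, 0, 0.01, 0, 0, 0.001, 0, 0.01, 0, 0, 0.002, 0, 0.01, 0, 0, 0.002, 0, 0.01, 0, 0, 0.002, 0, 0.01, 0, 0, 0.002, 0, 0.01, 0, 0, 0.002, 0, 0.01, 0, 0, 0.001, 0, 0.01, 0, 0, 0, 0, 0.01, 0, 0, 0, 0]}}

```text
time: 14.28
tool_pos: [0.4822, -0.3179, 0.0194]
ee_rot: [3.141, -0.0, 2.7]
wrist_force: [-0.3, 0.4, -2.8]
width: 0.0215
finger_force: 30.0
```

Emit:
{"api": "nudge_tcp", "payload": {"rows": [0.01, 0.001, 0, 0, 0, 0.01, 0.002, 0, 0, 0, 0.01, 0.004, -0.0001, 0, 0, 0.01, 0.006, -0.0002, 0, 0, 0.01, 0.006, -0.0002, 0, 0, 0.01, 0.006, -0.0002, 0, 0, 0.01, 0.006, -0.0002, 0, 0, 0.01, 0.006, -0.0002, 0, 0, 0.01, 0.006, -0.0002, 0, 0, 0.01, 0.006, -0.0002, 0, 0, 0.01, 0.006, -0.0002, 0, 0, 0.01, 0.006, -0.0002, 0, 0, 0.01, 0.006, -0.0002, 0, 0, 0.01, 0.006, -0.0002, 0, 0, 0.01, 0.006, -0.0002, 0, 0, 0.01, 0.007, -0.0002, 0, 0, 0.01, 0.008, -0.0002, 0, 0, 0.01, 0.008, -0.0002, 0, 0, 0.01, 0.008, -0.0002, 0, 0, 0.01, 0.004, 0, 0, 0]}}

```text
time: 15.95
tool_pos: [0.3765, -0.2715, 0.0193]
ee_rot: [3.141, -0.001, 2.7]
wrist_force: [-0.4, -0.1, -2.7]
width: 0.0218
finger_force: 30.0
```

```bash
python3 - <<'E'
from m import *
import pickle
t=snap('top');w=snap('wrist');pickle.dump((t,w,get_obs()),open('d5.pkl','wb'))
cv2.imwrite('pics/c5.png',np.hstack([cv2.resize(t['color'][150:290,305:445],(400,400),interpolation=2),cv2.resize(w['color'],(400,400))]))
E
```

```text
(no output)
```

View pics/c5.png

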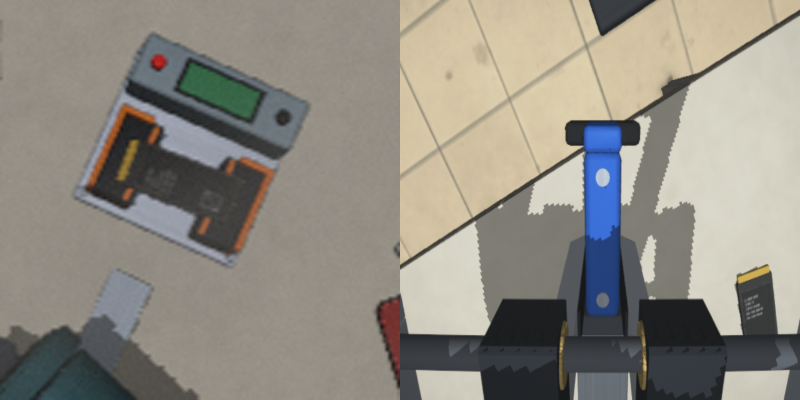

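The cell lies across both rails between the lips, with its tab at crop (127,160), and the blade is clear of the base at (120,290). The rear foot overhangs the bench edge, so I carry the lifter back to its free starting spot.

Emit:
{"api": "nudge_tcp", "payload": {"rows": [0.01, 0, 0, -0.005, 0, 0.01, 0, 0, -0.01, 0, 0.01, 0, 0, -0.01, 0, 0.01, 0, 0, -0.01, 0, 0.01, 0, 0.004, 0, 0, 0.01, 0.001, 0.01, 0, 0, 0.01, 0.002, 0.015, 0, 0, 0.01, 0.002, 0.016, 0, 0, 0.01, 0.002, 0.016, 0, 0, 0.01, 0.002, 0.016, 0, 0, 0.01, 0.002, 0.016, 0, 0, 0.01, 0.002, 0.016, 0, 0, 0.01, 0.002, 0.016, 0, 0, 0.01, 0.002, 0.016, 0, 0, 0.01, 0.002, 0.016, 0, 0, 0.01, 0.002, 0.016, 0, 0, 0.01, 0.002, 0.016, 0, 0, 0.01, 0.002, 0.016, 0, 0, 0.01, 0.002, 0.016, 0, 0, 0.01, 0.002, 0.016, 0, 0]}}

```text
time: 17.72
tool_pos: [0.4525, -0.0437, 0.0539]
ee_rot: [3.141, -0.001, 2.7]
wrist_force: [0.4, 0.2, -3.7]
width: 0.0217
finger_force: 30.0
```

Emit:
{"api": "nudge_tcp", "payload": {"rows": [0.01, 0.001, 0.012, 0, -0.01, 0.01, 0.001, 0.005, 0, -0.02, 0.01, 0, 0, 0, -0.03, 0.01, 0, 0, 0, -0.04, 0.01, 0, 0, 0, -0.04, 0.01, 0, 0, 0, -0.04, 0.01, 0, 0, 0, -0.02, 0.01, 0, 0, 0, -0.016, 0.01, 0, 0, 0, 0, 0.01, 0, 0, 0, 0]}}

```text
time: 18.55
tool_pos: [0.4581, -0.0293, 0.0544]
ee_rot: [3.142, -0.0, 2.915]
wrist_force: [-0.6, -0.7, -2.4]
width: 0.0218
finger_force: 30.0
```

Emit:
{"api": "nudge_tcp", "payload": {"rows": [0.01, 0, 0, 0.005, 0, 0.01, 0, 0, 0.008, 0, 0.01, 0, 0, 0.008, 0, 0.01, 0, 0, 0.008, 0, 0.01, 0, 0, 0.005, 0, 0.01, 0, 0, 0.004, 0, 0.01, 0, 0, 0.003, 0, 0.01, 0, 0, 0.002, 0, 0.01, 0, 0, 0.001, 0, 0.01, 0, 0, 0.001, 0, 0.01, 0, 0, 0.001, 0, 0.01, 0, 0, 0.0007, 0, 0.01, 0, 0, 0, 0, 0.01, 0, 0, 0, 0, 0.01, 0, 0, 0, 0]}}

```text
time: 19.8
tool_pos: [0.4584, -0.0293, 0.0079]
ee_rot: [3.142, 0.0, 2.916]
wrist_force: [-0.2, -0.3, -2.5]
width: 0.0218
finger_force: 30.0
```

Emit:
{"api": "nudge_tcp", "payload": {"rows": [0.01, 0, 0, 0.0005, 0, 0.01, 0, 0, 0.0005, 0, 0.01, 0, 0, 0, 0, 0.01, 0, 0, 0, 0]}}

```text
time: 20.13
tool_pos: [0.4585, -0.0293, 0.0074]
ee_rot: [3.141, 0.001, 2.916]
wrist_force: [-1.8, -0.0, 3.7]
width: 0.0215
finger_force: 30.0
```

Emit:
{"api": "nudge_tcp", "payload": {"rows": [0.018, 0, 0, 0, 0, 0.022, 0, 0, 0, 0, 0.025, 0, 0, 0, 0, 0.03, 0, 0, 0, 0, 0.05, 0, 0, 0, 0, 0.07, 0, 0, 0, 0, 0.08, 0, 0, 0, 0, 0.08, 0, 0, 0, 0, 0.08, 0, 0, 0, 0, 0.08, 0, 0, 0, 0, 0.08, 0, 0, -0.005, 0, 0.08, 0, 0, -0.01, 0, 0.08, 0, 0, -0.015, 0, 0.08, 0, 0, -0.02, 0, 0.08, 0, 0, -0.02, 0, 0.08, 0, 0, -0.02, 0, 0.08, 0, 0, -0.02, 0, 0.08, 0, 0, -0.02, 0, 0.08, 0, 0, 0, 0, 0.08, 0, 0, 0, 0]}}

```text
time: 21.8
tool_pos: [0.4593, -0.0295, 0.1385]
ee_rot: [3.141, 0.004, 2.916]
wrist_force: [-1.1, -0.0, -0.2]
width: 0.0803
finger_force: 0.0
```

```bash
python3 - <<'E'
from m import *
t=snap('top');w=snap('wrist')
ht=cv2.cvtColor(t['color'],cv2.COLOR_BGR2HSV)
rect(w,cv2.inRange(cv2.cvtColor(w['color'],cv2.COLOR_BGR2HSV),(105,120,50),(125,255,255)),.040,'handle',(270,100,380,330))
g=cv2.inRange(ht,(20,90,70),(35,255,255));r=rect(t,g,.070,'tab',(335,190,365,225),3)
c=np.array(r[0]);seat=np.array([568.7,-361.8]);a=-.413;u=np.array([np.cos(a),np.sin(a)]);v=np.array([-u[1],u[0]])
print('tab in seat frame',(c-seat)@u,(c-seat)@v)
cv2.imwrite('pics/c6.png',np.hstack([cv2.resize(t['color'][170:310,200:420],(500,320),interpolation=2),cv2.resize(w['color'],(300,320))]))
E
```

```text
handle px [307 135] [341 270] centre mm [432.8 -22.4] size [22.  91.9] long dir -0.228
tab px [346 199] [353 212] centre mm [ 584.9 -319.9] size [ 8.1 34.2] long dir -0.321
tab in seat frame -2.019131946575655 44.8805196234649
```

View pics/c6.png

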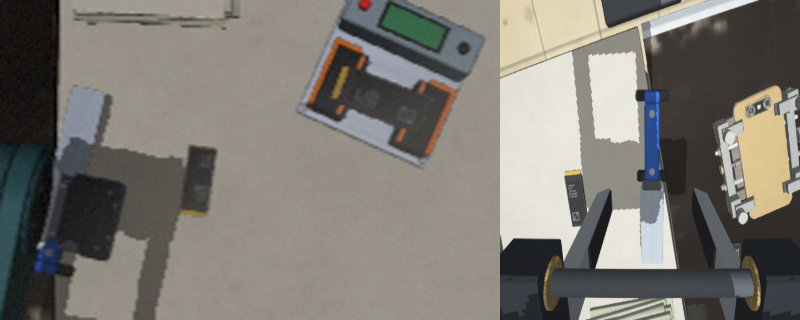

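The lifter stands upright on both feet at its starting spot. The cell lies across both rails with its tab centre at (-2, +45) mm in the seat frame, so it is centred within about 3 mm. I hand in.

```bash
python3 -c "
from bench import *
print(close_job())"
```

```text
the job is handed in; nothing more can be done
None
```

The cell lies across both cradle rails, centred within about 3 mm by the last pictures; the lifter stands released on its feet near its start, clear of the cradle; the job is handed in at about 22 s, verdict not shown.

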